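Open the sprung battery well of a portable speaker

TASK

Open the battery well of the black speaker: slide the yellow locking post fully out, then unscrew the blue cap anticlockwise by its orange bar. A spring pops the cap up when the thread ends after two turns, so have it in your fingers by then, lift it off and set it down gently, bar upwards, in the free part of the green tray. Do not wrench the cap or let it fall, and leave the other things where they are.

Things in the scene. Friction and masses are not known exactly. Their poses are not given: they have to be found in the camera images.
- speaker: black portable speaker lying face down, fixed to the bench: a box 180 mm (its x) by 280 mm (its y, from -105 to +175 mm) by 60 mm tall. Its origin lies at bench level on the vertical axis of the screw neck of the battery well, which stands on top of the box and carries the cap
- neck_top (a point): top of the neck, on its axis, 121 mm above the bench; under the cap. The thread is coarse, metal, 40 mm across. A sprung brass plunger in the neck pushes up on the inside of the cap with about 4 N when closed, 3 N when the thread ends
- cap: blue screw cap, about 150 g, 54 mm across, 68 mm tall, bar handle on top. Origin: centre of its lower rim, z up; closed, it is 63 to 65 mm above the bench. It unscrews anticlockwise seen from above and climbs 10 mm a turn. After two turns, at about 85 mm, the thread ends and the plunger pops the cap up 14 mm more and leaves it loose; turning a held cap further does no harm
- bar_top (a point): centre of the top of the cap's orange bar, 96 mm above the cap's origin. The bar is 130 mm long along the cap's y, 14 mm thick along its x, 28 mm tall; at the start it lies along the speaker's y within 0.12 rad. The thread is greased: a few newtons on the side of a bar end turn the cap (push with closed fingers, it leans up to 5 degrees), or turn it in a grasp of the bar
- lock_post (a joint): position (m) of the yellow upright locking post: 0 = locking (start, up to 5 mm out), 0.045 = fully out, at its stop. It slides along the speaker's +y and holds where it is left (friction about 2 N). While in, it blocks the anticlockwise swing of the bar end at the speaker's +y
- lock_top (a point): centre of the top of the yellow post, 180 mm above the bench, 20 mm above the bar of the closed cap; the post is 16 mm (speaker's x) by 20 mm (speaker's y); in the speaker's frame its axis is at x = -27 mm, y = 64 mm + joint value
- tray: green open tray fixed to the bench, 240 mm (its x) by 160 mm (its y), 25 mm tall, wall and floor 5 mm thick; origin: centre of its underside. The white spool stands at its +x end (about 90 mm from the centre); the rest is free
- wire_spool: a small white spool, 44 mm across, 34 mm tall, standing in one end of the green tray; origin: centre of its underside
- spray_can: a yellow and blue spray can, 64 mm across, 190 mm tall, standing; origin: centre of its underside
- white_bottle: a white bottle with blue cap, 72 mm across, 170 mm tall, standing; origin: centre of its underside
- circuit_board: a green circuit board 80 x 120 mm with parts up to 26 mm tall, lying; origin: centre of its underside
- driver: a red-handled screwdriver 180 mm long lying on the bench, not needed
- multimeter: a yellow multimeter 150 x 80 x 35 mm lying on the bench; origin: centre of its underside
- battery_pack: a blue battery pack 60 x 100 x 40 mm lying on the bench; origin: centre of its underside
Not all that is in view belongs to the job. What is shaped like the cap but purple is not meant.

How it is judged (in metres and radians):
On the way, in this order (a step that is already met when the one before it is completed fails the run):
1. the locking post is slid fully out (at least 40 of its 45 mm) (value of joint lock_post above 0.04 m), for 0.1 s.
2. the cap has been unscrewed by a turn or more (it has climbed 10 mm) and is still on its thread (z of cap in the frame of speaker between 0.074 and 0.089 m), for 0.1 s.
3. the freed cap is in the fingers, clear of the neck (z of cap in the frame of speaker above 0.124 m and contact force between cap and the fingers above 0.5 N), for 0.2 s.
At the end, for the whole second after the job is handed in: The locking post is out by more than 38 mm; the cap stands flat on the floor of the tray, bar up, within 0.1 rad of upright (origin within 9 mm of the tray's underside, inside the tray's walls), at rest and released (value of joint lock_post above 0.038 m and z of cap in the frame of tray between 0.001 and 0.009 m and angle between cap's own z axis and vertical below 0.1 rad and x of cap in the frame of tray between -0.09 and 0.09 m and y of cap in the frame of tray between -0.05 and 0.05 m and linear speed of cap below 0.02 m/s); the robot touches nothing.
It fails at once if the cap springs free of its thread with no finger on it (more than 8 mm above the end of its thread, still over the neck) (z of cap in the frame of speaker above 0.093 m and horizontal distance between cap and speaker below 0.035 m and contact force between cap and the fingers below 0.05 N).
It fails at once if the cap is dropped (moves faster than 0.6 m/s, as after a fall of about 20 mm, untouched by the fingers) (linear speed of cap above 0.6 m/s and contact force between cap and the fingers below 0.05 N).
It fails at once if the cap is wrenched: more than 60 N between cap and speaker (contact force between cap and speaker above 60 N).
It fails at once if one of the other things (spool, can, bottle, board, screwdriver, multimeter, battery pack) is disturbed: moved more than 40 mm (the spool: 30 mm) (distance of wire_spool from where it was at the start of the episode above 0.03 m or distance of any of spray_can, white_bottle, circuit_board, driver, multimeter, battery_pack from where it was at the start of the episode above 0.04 m).
It also fails if it takes over 72 s, if anything falls off the work surface, if the arm or the gripper's body presses on something with over 40 N, if the wrist force passes 120 N, or if a joint passes its speed limit or range.

ROBOT

A 6-joint arm with a two-finger parallel gripper is mounted at the origin on the work surface. World frame = base frame: x ahead of the robot, y to its left, z up, the work surface at z = 0. Lengths are in m, angles in degrees, forces in N, time in s.
With the tool pointing down it reaches from about 0.35 to 0.775 m from the base axis. Payload 5.5 kg.
Tool frame: the origin (TCP) lies midway between the tips of the shut fingers; the grasp point (between the pads) lies 19 mm behind it; x points along the fingers, y is the direction in which the jaws open and shut, and the axes are right-handed (so a half turn about x gives the same grasp; the last joint's range is limited). The gripper opens to 85 mm and grips with 20 to 120 N. Pads are 22 mm wide; open, the fingers measure 114 mm over their backs; the gripper's body (76 mm by 85 mm) begins 54 mm behind the grasp point. The pads swing forward as they close: fully open they stand 13 mm farther back than shut.
Start: joints at [55.084, 17.945, 2.641, 74.691, 0, 82.002], TCP at [0.26, 0.513, 0.231] pointing down, gripper open.
Joint ranges: [-158.12, 158.12], [-49.38, 96.58], [-58.88, 72.47], [-126.05, 133.96], [-84.25, 85.87], [-180, 180]. Speed limits (degrees/s): [147.25, 147.25, 180, 180, 180, 180].

INTERFACE

Orientations are given as a 3x3 rotation matrix whose columns are the frame's x, y, z axes.
In Python, from plant import monitor, imaging, workorder gives the robot as it stands. The module is installed in compiled form; this text tells all that it offers.
- The arm moves only by the shell command python3 -m crank 'ROWS' [FORCE]. ROWS is JSON, a list of rows, each a list of 7 numbers: the shift along the tool's x, y, z in cm, then the turn, a rotation vector about the tool's x, y, z in degrees, then the opening, from 0 (shut) to 1 (fully open). A call has 1 to 8 rows; each row shifts and turns the pose as measured when the row begins, along the tool's axes as they then stand; what a row does not reach is not made up. A row lasts 1/8 s, in which the tool goes at most 62.5 mm and 10.7 degrees, less where a joint would pass 70% of its speed; a pose out of reach is approached as far as the arm can. A call is refused whole if a number of a shift passes 6.25 or a number of a turn 10.7, either way. A call with a gripper value outside its range is refused whole. The fingers move at their own pace and stop on an object; FORCE is the grip in N (left out, the last holds). Time passes only in rows, so rows that do not move let the fingers close. It gives the time, the measured TCP pose, the force and the opening at its end, in the units of the state.
- monitor.read_state(): the state, without advancing time (a new reading comes with each control period).
- imaging.read_camera(name): name is "side" or "top"; returns the picture (420x560x3 uint8, red, green, blue); there is no depth.
- imaging.get_calibration(name): a dict with "intrinsics" (3x3 intrinsics, pixels), "pose" (4x4, takes a point from camera to world coordinates). Camera axes: x right, y up, looking along -z (the intrinsics and any distortion apply to the point x, -y, -z); pixel columns grow to the right and rows downward; lengths in m; the calibration is good to about 2 mm. A picture is of the moment at which its call begins. get_calibration takes no time and is no camera call.
- workorder.hand_in(): hands the job in, once; it reports no verdict.
The state is a dict: "time": time; "qpos": joint angles; "qd": joint speeds; "effort": joint torques, N m; "tool_pos": TCP position; "tool_rot": TCP orientation; "ft_force": force on the tool from outside, world axes, zero at the start; "ft_torque": the same for the moment, N m; "opening": opening from 0.0 (shut) to 1.0 (fully open).
Only numpy, scipy, OpenCV 4.12 (cv2) and the standard library are available. Lean on these libraries where they do the work, as an engineer would, in place of code of your own. Each camera call takes 0.05 s, during which the arm holds its last target. There are 200 camera calls.

## Working session

There is one attempt and no reset: what is moved stays moved. The work goes in short steps, Python scripts to look and compute and a shell command to move; the robot and the scene stay as the last step left them, time stands still between calls to the robot, and variables do not carry over. Pictures are saved under pics/ and viewed, about 8 in all and at most 12, crops included, and the job is handed in when it is done.

```bash
mkdir -p pics
python3 - <<'E'
from plant import monitor, imaging
import cv2, numpy as np
for n in("top","side"):
    cv2.imwrite(f"pics/{n}0.png",imaging.read_camera(n)[:,:,::-1])
    c=imaging.get_calibration(n); print(n,{k:np.round(np.array(v),4).tolist() if not isinstance(v,str) else v for k,v in c.items()})
s=monitor.read_state(); print({k:np.round(v,3).tolist() for k,v in s.items()})
E
```

```text
top {'intrinsics': [[463.6336, 0.0, 293.6599], [0.0, 463.6336, 203.3291], [0.0, 0.0, 1.0]], 'pose': [[-0.0071, 0.9899, -0.1415, 0.3804], [-0.9996, -0.0033, 0.0268, 0.042], [0.0261, 0.1417, 0.9896, 1.374], [0.0, 0.0, 0.0, 1.0]]}
side {'intrinsics': [[517.3376, 0.0, 277.4382], [0.0, 517.3376, 212.1996], [0.0, 0.0, 1.0]], 'pose': [[-0.9441, 0.1952, -0.2657, 0.0423], [-0.3295, -0.5301, 0.7813, 1.4733], [0.0116, 0.8251, 0.5648, 1.1934], [0.0, 0.0, 0.0, 1.0]]}
{'time': 0.1, 'qpos': [55.083, 17.985, 2.583, 74.691, 0.001, 82.002], 'qd': [0.029, -0.109, 0.151, -0.028, -0.025, -0.023], 'effort': [0.003, -48.173, 29.924, 0.013, -0.0, -0.0], 'tool_pos': [0.26, 0.512, 0.231], 'tool_rot': [[-0.001, 0.453, 0.892], [-0.001, 0.892, -0.453], [-1.0, -0.002, -0.0]], 'ft_force': [-0.258, 0.51, -0.392], 'ft_torque': [-0.024, -0.012, 0.008], 'opening': 1.001}
```

View pics/top0.png

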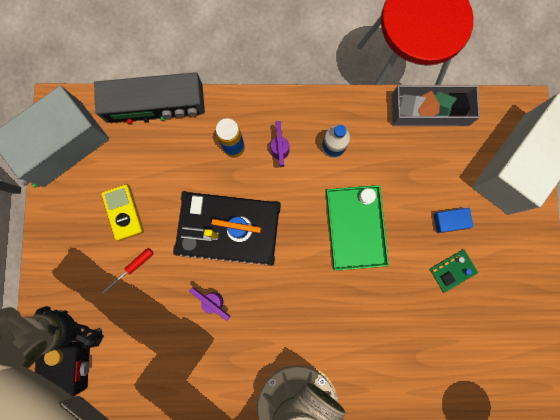

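View pics/side0.png

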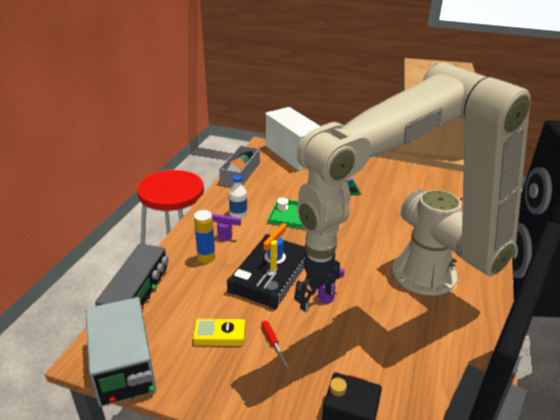

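Top view: the candidates are the blue cap with the orange bar on the black speaker (238,228), purple decoy caps at (280,146) and (210,301), the blue-capped bottle (337,138) and the spray can (229,135). The yellow post is at (210,233). The cap on the speaker is the one that fits, so I'll check it in a crop.

```bash
cat > h.py <<'E'
import numpy as np, cv2
from plant import monitor, imaging
def cal(n):
    c=imaging.get_calibration(n); return np.array(c["intrinsics"]),np.array(c["pose"])
def p2w(n,uv,z):
    K,T=cal(n); d=np.linalg.inv(K)@[uv[0],uv[1],1]; d=T[:3,:3]@(d*[1,-1,-1]); o=T[:3,3]
    return o+d*(z-o[2])/d[2]
def w2p(n,p):
    K,T=cal(n); q=T[:3,:3].T@(np.array(p)-T[:3,3]); q=K@(q*[1,-1,-1]); return q[:2]/q[2]
def mask(im,lo,hi): return cv2.inRange(cv2.cvtColor(im,cv2.COLOR_RGB2HSV),lo,hi)
E
python3 - <<'E'
from h import *
im=cv2.imread("pics/top0.png")
c=cv2.resize(im[180:280,165:295],None,fx=6,fy=6,interpolation=cv2.INTER_CUBIC); cv2.imwrite("pics/crop0.png",c)
rgb=im[:,:,::-1].copy()
def blob(n,rgb,lo,hi,box):
    m=mask(rgb,lo,hi); k=np.zeros_like(m); x0,x1,y0,y1=box; k[y0:y1,x0:x1]=m[y0:y1,x0:x1]
    ys,xs=np.nonzero(k); r=cv2.minAreaRect(np.c_[xs,ys].astype(np.float32)); return cv2.boxPoints(r),r,len(xs)
b,r,n=blob("top",rgb,(8,150,150),(18,255,255),(200,270,210,245)); print("bar",r,n)
print(np.round([p2w("top",p,.16) for p in b],3))
b,r,n=blob("top",rgb,(22,150,120),(32,255,255),(195,222,220,245)); print("post",r,n, np.round(p2w("top",r[0],.18),3))
b,r,n=blob("top",rgb,(0,0,0),(179,255,60),(170,285,188,270)); print("spk",r,n)
print(np.round([p2w("top",p,.06) for p in b],3))
b,r,n=blob("top",rgb,(45,120,50),(80,255,255),(320,395,180,275)); print("tray",r,n)
print(np.round([p2w("top",p,.025) for p in b],3))
E
```

```text
bar ((235.57110595703125, 225.6020050048828), (49.29169464111328, 5.203402519226074), 10.12467098236084) 254
[[0.501 0.226 0.16 ]
 [0.514 0.224 0.16 ]
 [0.491 0.097 0.16 ]
 [0.477 0.099 0.16 ]]
post ((210.56898498535156, 233.3275909423828), (13.92715072631836, 6.499337196350098), 21.801406860351562) 69 [0.474 0.223 0.18 ]
spk ((226.77354431152344, 227.76083374023438), (100.49394989013672, 63.95566177368164), 6.271077632904053) 4771
[[0.426 0.345 0.06 ]
 [0.606 0.33  0.06 ]
 [0.574 0.045 0.06 ]
 [0.394 0.065 0.06 ]]
tray ((357.04608154296875, 227.23373413085938), (81.9150619506836, 55.226295471191406), 84.5596694946289) 4205
[[ 0.616 -0.09   0.025]
 [ 0.631 -0.254  0.025]
 [ 0.391 -0.268  0.025]
 [ 0.377 -0.108  0.025]]
```

View pics/crop0.png

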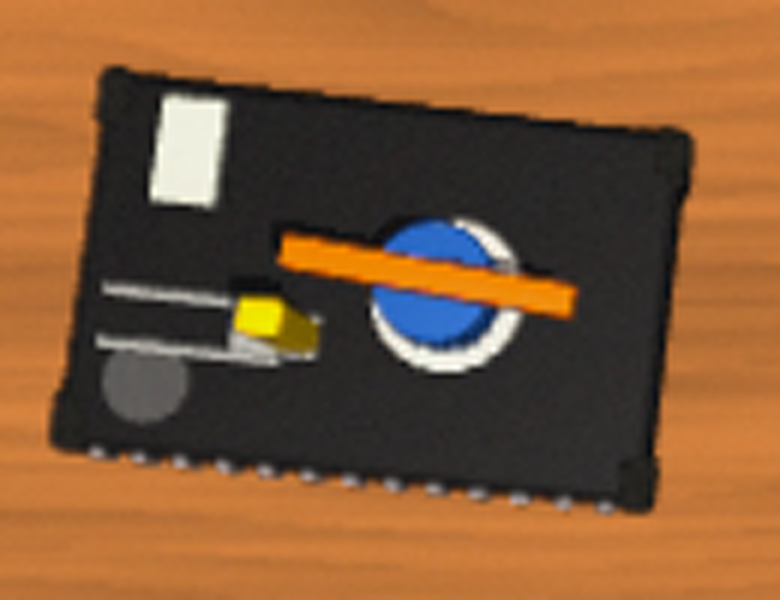

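Tray, post and cap all agree with the description: the speaker origin is about (0.496, 0.1615) with yaw −6.4°, and the post is about 2 mm out. Next is a small helper that prints the rows to type.

```bash
cat > plan.py <<'E'
# plan.py x y z jawyaw_deg [N]: prints rounded rows (tool axes) towards the target, tool kept pointing down
import sys
from h import *
from scipy.spatial.transform import Rotation as R
x,y,z,yaw=map(float,sys.argv[1:5]); N=int(sys.argv[5]) if len(sys.argv)>5 else 8
s=monitor.read_state(); p=np.array(s["tool_pos"]); M=np.array(s["tool_rot"]).reshape(3,3)
a=np.radians(yaw); ty=np.array([np.cos(a),np.sin(a),0]); tx=np.array([0,0,-1.]); G=np.c_[tx,ty,np.cross(tx,ty)]
rv=R.from_matrix(M.T@G).as_rotvec(); print("q6",s["qpos"][5].__round__(1),"pos",np.round(p,4),"yaw",np.degrees(np.arctan2(M[1,1],M[0,1])).round(1),"F",np.round(s["ft_force"],1),"op",round(s["opening"],3),"t",round(s["time"],2))
d=(np.array([x,y,z])-p)/N
for i in range(N):
    Mi=M@R.from_rotvec(rv*i/N).as_matrix()
    print(np.round(np.r_[Mi.T@d*100,np.degrees(rv)/N],2).tolist())
E
python3 plan.py .4695 .1946 .225 -10.3 8
```

```text
q6 82.0 pos [0.2601 0.5123 0.2305] yaw 63.1 F [-0.3  0.5 -0.4] op 1.001 t 0.1
[0.07, -2.36, 4.13, 9.17, 0.01, 0.01]
[0.07, -1.67, 4.46, 9.17, 0.01, 0.01]
[0.07, -0.94, 4.66, 9.17, 0.01, 0.01]
[0.07, -0.18, 4.75, 9.17, 0.01, 0.01]
[0.07, 0.58, 4.72, 9.17, 0.01, 0.01]
[0.07, 1.33, 4.57, 9.17, 0.01, 0.01]
[0.07, 2.04, 4.3, 9.17, 0.01, 0.01]
[0.07, 2.7, 3.92, 9.17, 0.01, 0.01]
```

```bash
python3 -m crank '[[0.07,-2.36,4.13,9.2,0,0,0],[0.07,-1.67,4.46,9.2,0,0,0],[0.07,-0.94,4.66,9.2,0,0,0],[0.07,-0.2,4.75,9.2,0,0,0],[0.07,0.6,4.7,9.2,0,0,0],[0.07,1.3,4.6,9.2,0,0,0],[0.07,2.0,4.3,9.2,0,0,0],[0.07,2.7,3.9,9.2,0,0,0]]' 30
python3 plan.py .4695 .1946 .190 -10.3 3
```

```text
time: 1.1
tool_pos: [0.466, 0.1834, 0.2213]
tool_rot: [[-0.005, 0.976, -0.216], [-0.004, -0.216, -0.976], [-1.0, -0.004, 0.005]]
ft_force: [0.2, 0.4, -0.1]
opening: -0.0
q6 114.9 pos [0.466  0.1834 0.2213] yaw -12.5 F [ 0.2  0.4 -0.1] op -0.0 t 1.1
[1.04, 0.04, -0.39, -0.73, 0.09, 0.08]
[1.04, 0.04, -0.39, -0.73, 0.09, 0.08]
[1.04, 0.04, -0.39, -0.73, 0.09, 0.08]
```

```bash
python3 -m crank '[[1.04,0.04,-0.4,-2,0.1,0.1,0],[1.04,0.04,-0.4,-2,0.1,0.1,0],[1.04,0.04,-0.4,-2,0.1,0.1,0],[0,0,0,0,0,0,0]]'
python3 plan.py .4695 .1946 .167 -6.4 2; python3 -c "
from h import *
print(np.round(monitor.read_state()['qpos'],1)); cv2.imwrite('pics/s1.png',cv2.resize(imaging.read_camera('side')[200:310,210:350,::-1],None,fx=5,fy=5,interpolation=cv2.INTER_CUBIC))"
```

```text
time: 1.6
tool_pos: [0.4689, 0.1943, 0.1867]
tool_rot: [[-0.002, 0.994, -0.109], [0.0, -0.109, -0.994], [-1.0, -0.002, 0.0]]
ft_force: [-0.2, 0.1, 0.8]
opening: -0.004
q6 109.7 pos [0.4689 0.1943 0.1867] yaw -6.2 F [-0.2  0.1  0.8] op -0.004 t 1.6
[0.99, 0.03, -0.02, 0.08, 0.0, 0.06]
[0.99, 0.03, -0.02, 0.08, 0.0, 0.06]
[ 13.4  11.7 -12.   66.4   0.  109.7]
```

View pics/s1.png

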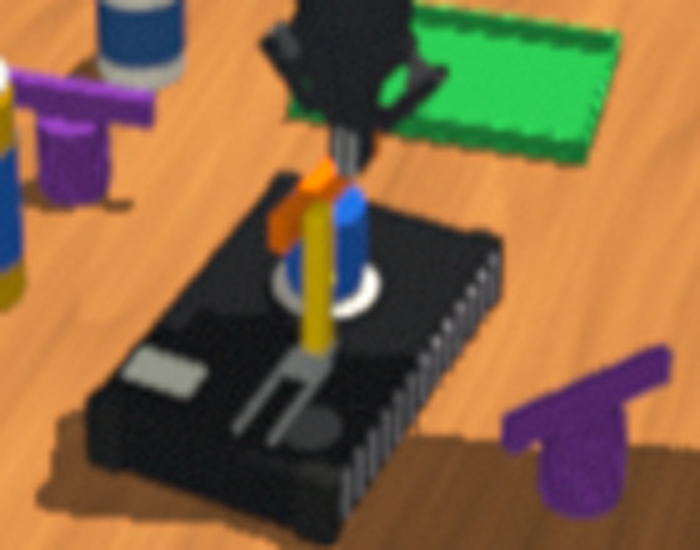

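The side crop shows the shut fingers behind the post, on the -y side and just above the bar. Next: descend and push along −tool z.

```bash
python3 -m crank '[[1,0,0,0,0,0,0],[1,0,0,0,0,0,0],[0,0,-1.0,0,0,0,0],[0,0,-0.8,0,0,0,0],[0,0,-0.8,0,0,0,0],[0,0,-0.8,0,0,0,0]]'; python3 -m crank '[[0,0,-0.8,0,0,0,0],[0,0,-0.8,0,0,0,0],[0,0,0,0,0,0,0]]';python3 plan.py .4761 .254 .167 -6.4 1
```

```text
time: 2.4
tool_pos: [0.4728, 0.2303, 0.1665]
tool_rot: [[-0.0, 0.994, -0.108], [-0.002, -0.108, -0.994], [-1.0, -0.0, 0.002]]
ft_force: [0.3, -3.1, -1.2]
opening: 0.002
time: 2.78
tool_pos: [0.4748, 0.2482, 0.1666]
tool_rot: [[-0.0, 0.994, -0.107], [-0.001, -0.107, -0.994], [-1.0, -0.0, 0.001]]
ft_force: [0.4, 0.1, -0.2]
opening: 0.002
q6 115.2 pos [0.4748 0.2482 0.1666] yaw -6.2 F [ 0.4  0.1 -0.2] op 0.002 t 2.77
[-0.04, 0.07, -0.59, 0.24, 0.08, 0.01]
```

```bash
python3 -m crank '[[0,0,-0.3,0,0,0,0],[0,0,-0.25,0,0,0,0]]'; python3 -m crank '[[0,0,-0.2,0,0,0,0]]';python3 -m crank '[[0,0,-0.2,0,0,0,0]]'
```

```text
time: 3.02
tool_pos: [0.4754, 0.2535, 0.1666]
tool_rot: [[-0.0, 0.994, -0.108], [-0.002, -0.108, -0.994], [-1.0, -0.0, 0.002]]
ft_force: [-1.4, -6.1, 0.8]
opening: -0.004
time: 3.15
tool_pos: [0.4753, 0.2536, 0.1666]
tool_rot: [[-0.001, 0.994, -0.109], [-0.007, -0.109, -0.994], [-1.0, 0.0, 0.007]]
ft_force: [0.4, -10.9, 2.7]
opening: -0.003
time: 3.28
tool_pos: [0.4753, 0.2535, 0.1666]
tool_rot: [[-0.001, 0.994, -0.11], [-0.011, -0.11, -0.994], [-1.0, 0.0, 0.011]]
ft_force: [-0.3, -9.2, 2.9]
opening: 0.0
```

The post is at its stop: the force rose to about 10 N with no motion. Next: back off, lift, open and go over the cap.

```bash
python3 -m crank '[[0,0,0.6,0,0.5,0,0],[-2,0,0.5,0,0,0,0],[-2,0,0,0,0,0,1],[0,0,0,0,0,0,1]]'
python3 - <<'E'
from h import *
im=imaging.read_camera("top"); cv2.imwrite("pics/t2.png",cv2.resize(im[180:280,165:295,::-1],None,fx=6,fy=6,interpolation=cv2.INTER_CUBIC))
E
python3 plan.py .496 .1615 .205 -10.3 3
```

```text
time: 3.78
tool_pos: [0.4743, 0.2432, 0.2078]
tool_rot: [[0.001, 0.994, -0.11], [0.003, -0.11, -0.994], [-1.0, 0.0, -0.003]]
ft_force: [0.1, -0.3, -0.6]
opening: 0.419
q6 114.7 pos [0.4737 0.243  0.2068] yaw -6.3 F [ 0.4  0.4 -0.5] op 0.504 t 3.83
[0.05, 1.04, 2.62, 1.32, -0.05, 0.02]
[0.06, 1.1, 2.59, 1.32, -0.05, 0.02]
[0.06, 1.16, 2.57, 1.32, -0.05, 0.02]
```

```bash
python3 -m crank '[[0.05,1.04,2.6,1.3,0,0,1],[0.05,1.1,2.6,1.3,0,0,1],[0.05,1.15,2.6,1.3,0,0,1],[0,0,0,0,0,0,1]]'
python3 - <<'E'
from h import *
im=imaging.read_camera("side"); cv2.imwrite("pics/s2.png",cv2.resize(im[200:310,210:350,::-1],None,fx=5,fy=5,interpolation=cv2.INTER_CUBIC))
E
python3 plan.py .496 .1615 .140 -10.3 3
```

```text
time: 4.32
tool_pos: [0.4949, 0.1602, 0.2009]
tool_rot: [[-0.005, 0.984, -0.177], [0.005, -0.177, -0.984], [-1.0, -0.006, -0.004]]
ft_force: [-0.9, 0.2, 0.1]
opening: 0.998
q6 109.1 pos [0.4945 0.161  0.2009] yaw -10.2 F [ 0.1  0.5 -0.9] op 1.002 t 4.38
[2.03, 0.06, -0.02, 0.05, -0.08, 0.12]
[2.03, 0.05, -0.02, 0.05, -0.08, 0.12]
[2.03, 0.05, -0.02, 0.05, -0.08, 0.12]
```

View pics/s2.png

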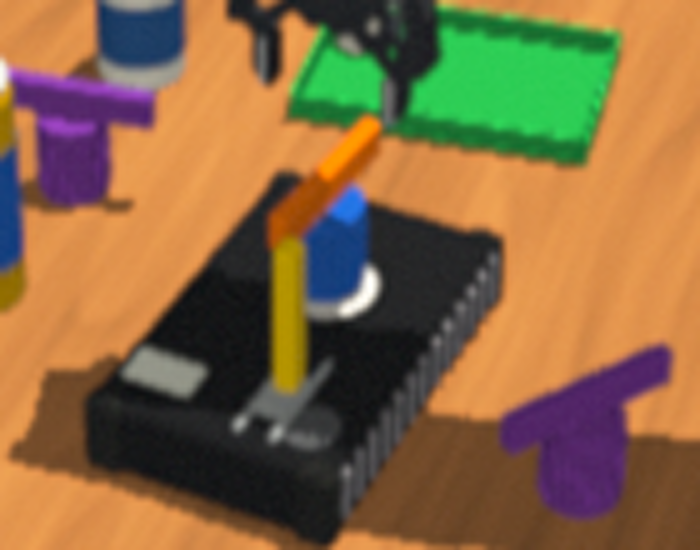

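The post stands out along its slot and the open jaws straddle the bar. Next: descend and close lightly to learn the bar's position.

```bash
python3 -m crank '[[2,0.05,0,0,0,0,1],[2,0.05,0,0,0,0,1],[2,0.05,0,0,0,0,1],[0,0,0,0,0,0,0.3],[0,0,0,0,0,0,0.3],[0,0,0,0,0,0,0]]' 20; for i in 1 2 3; do python3 -m crank '[[0,0,0,0,0,0,0],[0,0,0,0,0,0,0]]' 20; done; python3 plan.py .496 .1615 .140 -10.3 1
```

```text
time: 5.12
tool_pos: [0.4943, 0.1659, 0.1389]
tool_rot: [[-0.006, 0.985, -0.17], [0.008, -0.17, -0.985], [-1.0, -0.007, -0.007]]
ft_force: [0.5, 0.2, 0.1]
opening: 0.377
time: 5.38
tool_pos: [0.4964, 0.166, 0.1403]
tool_rot: [[-0.001, 0.985, -0.17], [0.008, -0.17, -0.985], [-1.0, -0.002, -0.008]]
ft_force: [2.5, -0.2, -4.8]
opening: 0.155
time: 5.62
tool_pos: [0.4964, 0.166, 0.1402]
tool_rot: [[-0.001, 0.985, -0.17], [0.008, -0.17, -0.985], [-1.0, -0.003, -0.008]]
ft_force: [1.8, -1.3, -2.7]
opening: 0.162
time: 5.88
tool_pos: [0.4964, 0.166, 0.1402]
tool_rot: [[-0.001, 0.985, -0.17], [0.009, -0.17, -0.985], [-1.0, -0.003, -0.008]]
ft_force: [1.7, 0.2, -1.9]
opening: 0.157
q6 109.2 pos [0.4964 0.166  0.1402] yaw -9.8 F [ 1.7  0.2 -1.9] op 0.157 t 5.88
[0.02, 0.04, 0.45, 0.5, -0.47, 0.15]
```

```bash
python3 -m crank '[[0,0,0.45,0,0,0,0.22],[-0.03,0,0,-10.5,0,0,0.22],[-0.03,0,0,-10.5,0,0,0.22],[-0.03,0,0,-10.5,0,0,0.22],[-0.03,0,0,-10.5,0,0,0.22],[-0.03,0,0,-10.5,0,0,0.22]]' 20;  python3 plan.py .496 .1615 .1415 40 1
```

```text
time: 6.62
tool_pos: [0.4951, 0.1601, 0.1426]
tool_rot: [[-0.001, 0.719, 0.695], [0.008, 0.695, -0.719], [-1.0, 0.005, -0.007]]
ft_force: [1.9, 1.4, -0.7]
opening: 0.223
q6 54.8 pos [0.4951 0.1601 0.1426] yaw 44.0 F [ 1.9  1.4 -0.7] op 0.223 t 6.62
[0.11, 0.16, -0.04, 4.04, -0.4, -0.28]
```

```bash
cat >> h.py <<'E'
def bar(n="top",z=.165):
    m=mask(imaging.read_camera(n),(8,150,120),(18,255,255)); k=np.zeros_like(m); k[195:262,200:275]=m[195:262,200:275]
    ys,xs=np.nonzero(k); P=np.array([p2w(n,q,z)[:2] for q in np.c_[xs,ys]]); c=P.mean(0); w,v=np.linalg.eigh(np.cov((P-c).T)); d=v[:,1]
    print("bar",len(xs),"mid",np.round((P.min(0)+P.max(0))/2,3),"ang",np.degrees(np.arctan2(d[1],d[0])).round(1)%180,"len",np.ptp((P-c)@d).round(3))
E
python3 -m crank '[[-0.03,0.16,-0.05,-10.5,0,0,0.22],[-0.03,0,0,-10.5,0,0,0.22],[-0.03,0,0,-10.5,0,0,0.22],[-0.03,0,0,-10.5,0,0,0.22],[-0.03,0,0,-10.5,0,0,0.22],[-0.03,0,0,-10.5,0,0,0.22],[-0.03,0,0,-10.5,0,0,0.22],[-0.03,0,0,-10.5,0,0,0.22]]' ;  python3 plan.py .496 .1615 .145 130 1; python3 -c "
from h import *
bar()"
```

```text
time: 7.62
tool_pos: [0.4939, 0.1604, 0.1463]
tool_rot: [[-0.003, -0.643, 0.766], [0.01, 0.766, 0.643], [-1.0, 0.01, 0.004]]
ft_force: [0.7, 0.2, 0.4]
opening: 0.222
q6 -31.2 pos [0.4939 0.1604 0.1463] yaw 130.0 F [0.7 0.2 0.4] op 0.222 t 7.62
[0.13, -0.06, 0.23, -0.01, 0.23, -0.55]
bar 176 mid [0.497 0.1  ] ang 169.0 len 0.155
```

Run:
```python
from h import *
a=imaging.read_camera("top")[170:290,170:300,::-1]; b=imaging.read_camera("side")[190:310,220:350,::-1]
cv2.imwrite("pics/m3.png",cv2.resize(np.hstack([a,b]),None,fx=3,fy=3,interpolation=cv2.INTER_CUBIC))
```

```text
(no output)
```

View pics/m3.png

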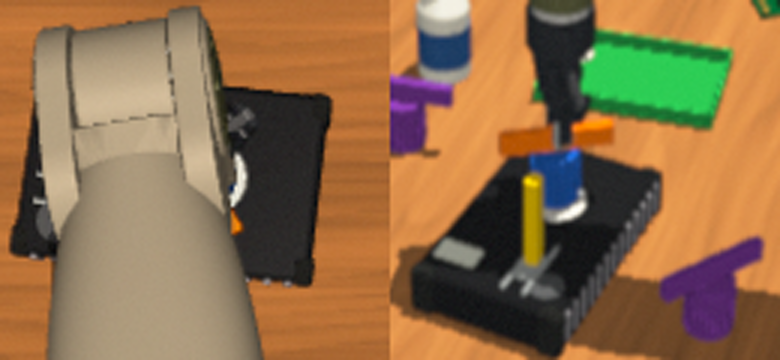

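The side view shows the bar between the fingers, turned with them to about 40° world, so the cap is unscrewing. I'll finish this stroke.

```bash
python3 -m crank '[[0.1,-0.06,0.2,-10.5,0,-0.5,0.22],[-0.03,0,0,-10.5,0,0,0.22],[-0.03,0,0,-10.5,0,0,0.22],[-0.03,0,0,-10.5,0,0,0.22],[-0.03,0,0,-10.5,0,0,0.22],[-0.03,0,0,-10.5,0,0,0.22],[-0.03,0,0,-10.5,0,0,0.22]]' ;  python3 plan.py .496 .1615 .1465 -150 1
```

```text
time: 8.65
tool_pos: [0.4949, 0.1602, 0.1472]
tool_rot: [[0.002, -0.916, -0.402], [0.003, -0.402, 0.916], [-1.0, -0.003, 0.002]]
ft_force: [-0.7, -0.3, 0.2]
opening: 0.218
q6 -104.7 pos [0.4949 0.1602 0.1472] yaw -156.3 F [-0.7 -0.3  0.2] op 0.218 t 8.65
[0.07, -0.15, 0.08, -6.29, 0.09, 0.17]
```

```bash
python3 -m crank '[[0.03,-0.15,0.08,-10.5,0,0,0.22],[-0.03,0,0,-10.5,0,0,0.22],[-0.03,0,0,-10.5,0,0,0.22],[-0.03,0,0,-10.5,0,0,0.22],[-0.03,0,0,-10.5,0,0,0.22],[-0.03,0,0,-10.5,0,0,0.22],[0,0,0,0,0,0,0.22]]' ;  python3 plan.py .496 .1615 .1485 -95 1
python3 -m crank '[[0,0,0,0,0,0,1],[-1,0,0,0,0,0,1],[-2.0,0,0,0,0,0,1],[-2,0,0,0,0,0,1],[0,0,0,10.5,0,0,1]]';  python3 plan.py .496 .1615 .200 -95 1
```

```text
time: 9.52
tool_pos: [0.4955, 0.1609, 0.1489]
tool_rot: [[0.002, -0.049, -0.999], [0.003, -0.999, 0.049], [-1.0, -0.003, -0.002]]
ft_force: [-0.1, 0.2, -0.4]
opening: 0.22
q6 -168.1 pos [0.4955 0.1609 0.1489] yaw -92.8 F [-0.1  0.2 -0.4] op 0.22 t 9.53
[0.04, -0.06, -0.04, 2.19, -0.09, 0.18]
time: 10.15
tool_pos: [0.4952, 0.1606, 0.2023]
tool_rot: [[0.002, -0.248, -0.969], [0.003, -0.969, 0.248], [-1.0, -0.003, -0.001]]
ft_force: [0.4, -0.5, -1.0]
opening: 0.998
q6 -156.6 pos [0.4952 0.1606 0.2023] yaw -104.4 F [ 0.4 -0.5 -1. ] op 0.998 t 10.15
[0.23, -0.11, -0.06, -9.37, -0.07, 0.18]
```

```bash
for i in 1 2 3; do python3 -m crank '[[0,0,0,10.6,0,0,1],[0,0,0,10.6,0,0,1],[0,0,0,10.6,0,0,1],[0,0,0,10.6,0,0,1],[0,0,0,10.6,0,0,1],[0,0,0,10.6,0,0,1],[0,0,0,10.6,0,0,1],[0,0,0,10.6,0,0,1]]' >/dev/null; done; python3 plan.py .496 .1615 .150 -70 2
```

```text
q6 101.3 pos [0.4984 0.1611 0.222 ] yaw -2.3 F [-0.3  0.1 -0.2] op 1.0 t 13.15
[3.6, -0.19, 0.01, 33.86, -0.46, -0.35]
[3.6, -0.14, 0.08, 33.86, -0.46, -0.35]
```

```bash
python3 -m crank '[[0.2,-0.1,0,10.7,0,0,1],[0.3,-0.1,0,10.7,0,0,1],[0.3,0,0,10.7,0,0,1],[0.3,0,0,10.7,0,0,1],[0.3,0,0,10.7,0,0,1],[0.2,0,0,10.7,0,0,1],[0,0,0,0,0,0,1]]';python3 plan.py .496 .1615 .150 -70 3
```

```text
time: 14.02
tool_pos: [0.4976, 0.1616, 0.211]
tool_rot: [[0.023, 0.395, -0.918], [0.006, -0.919, -0.395], [-1.0, 0.003, -0.023]]
ft_force: [0.1, 0.4, -0.1]
opening: 1.0
q6 165.8 pos [0.4976 0.1616 0.211 ] yaw -66.7 F [ 0.1  0.4 -0.1] op 1.0 t 14.03
[2.03, -0.02, 0.1, 1.09, -0.45, -0.05]
[2.03, -0.02, 0.08, 1.09, -0.45, -0.05]
[2.03, -0.02, 0.07, 1.09, -0.45, -0.05]
```

```bash
python3 -m crank '[[2,0,0.1,1,-0.45,0,1],[2,0,0.08,1,-0.45,0,1],[2,0,0.07,0.5,-0.45,0,1],[0,0,0,0,0,0,0.6],[0,0,0,0,0,0,0.4],[0,0,0,0,0,0,0.22],[0,0,0,0,0,0,0.22]]' 25;python3 plan.py .496 .1615 .1500 -70 1; python3 -m crank '[[0,0,0,0,0,0,0.22],[0,0,0,0,0,0,0.22]]' 25;python3 plan.py .496 .1615 .1500 -70 1
```

```text
time: 14.9
tool_pos: [0.4961, 0.1608, 0.148]
tool_rot: [[0.0, 0.359, -0.933], [-0.003, -0.933, -0.359], [-1.0, 0.003, 0.001]]
ft_force: [-0.3, 0.7, 0.3]
opening: 0.219
q6 168.2 pos [0.4961 0.1608 0.148 ] yaw -68.9 F [-0.3  0.7  0.3] op 0.219 t 14.9
[-0.2, -0.07, -0.02, 1.07, 0.05, -0.17]
time: 15.15
tool_pos: [0.4966, 0.1609, 0.1488]
tool_rot: [[0.002, 0.36, -0.933], [-0.003, -0.933, -0.36], [-1.0, 0.003, -0.001]]
ft_force: [0.6, 0.2, -0.8]
opening: 0.219
q6 168.2 pos [0.4966 0.1609 0.1488] yaw -68.9 F [ 0.6  0.2 -0.8] op 0.219 t 15.15
[-0.12, -0.08, 0.04, 1.08, -0.05, -0.19]
```

```bash
python3 -m crank '[[-0.1,-0.08,0,-10.6,0,0,0.22],[-0.03,0,0,-10.6,0,0,0.22],[-0.03,0,0,-10.6,0,0,0.22],[-0.03,0,0,-10.6,0,0,0.22],[-0.03,0,0,-10.6,0,0,0.22],[-0.03,0,0,-10.6,0,0,0.22],[-0.03,0,0,-10.6,0,0,0.22],[-0.03,0,0,-10.6,0,0,0.22]]'|tail -2;python3 plan.py .496 .1615 .1520 16 1
```

```text
ft_force: [0.1, 0.3, -0.6]
opening: 0.223
q6 82.1 pos [0.4966 0.1616 0.1528] yaw 17.2 F [ 0.1  0.3 -0.6] op 0.223 t 16.15
[0.08, -0.06, -0.01, 1.23, 0.21, -0.14]
```

```bash
python3 -m crank '[[-0.03,0,0,-10.6,0,0,0.22],[-0.03,0,0,-10.6,0,0,0.22],[-0.03,0,0,-10.6,0,0,0.22],[-0.03,0,0,-10.6,0,0,0.22],[-0.03,0,0,-10.6,0,0,0.22],[-0.03,0,0,-10.6,0,0,0.22],[-0.03,0,0,-10.6,0,0,0.22],[-0.03,0,0,-10.6,0,0,0.22]]'|tail -2;python3 plan.py .496 .1615 .1545 101 1
```

```text
ft_force: [0.7, 0.3, -0.7]
opening: 0.217
q6 -3.9 pos [0.4974 0.1614 0.1561] yaw 103.2 F [ 0.7  0.3 -0.7] op 0.217 t 17.15
[0.16, 0.05, -0.14, 2.18, 0.28, 0.24]
```

```bash
python3 -m crank '[[0.1,0.05,-0.14,-10.6,0,0,0.22],[-0.02,0,0,-10.6,0,0,0.22],[-0.02,0,0,-10.6,0,0,0.22],[-0.02,0,0,-10.6,0,0,0.22],[-0.02,0,0,-10.6,0,0,0.22],[-0.02,0,0,-10.6,0,0,0.22],[-0.02,0,0,-10.6,0,0,0.22],[-0.02,0,0,-10.6,0,0,0.22]]'|tail -2;python3 plan.py .496 .1615 .1568 188 1
python3 - <<'E'
from h import *
b=imaging.read_camera("side")[190:310,220:350,::-1]
cv2.imwrite("pics/s4.png",cv2.resize(b,None,fx=4,fy=4,interpolation=cv2.INTER_CUBIC))
E
```

```text
ft_force: [-0.3, 0.1, -0.8]
opening: 0.221
q6 -89.8 pos [0.4961 0.1614 0.1574] yaw -170.9 F [-0.3  0.1 -0.8] op 0.221 t 18.15
[0.06, 0.01, 0.02, 1.12, -0.24, 0.36]
```

View pics/s4.png

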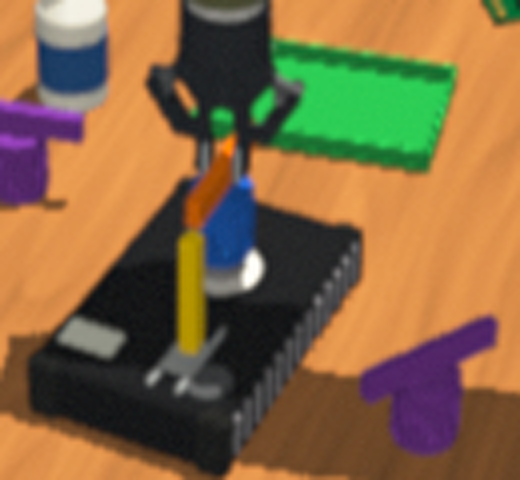

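The cap has risen about 15 mm and the bar sits between the jaws. I'll continue to the end of this stroke and regrasp.

```bash
python3 -m crank '[[-0.01,0,0,-10.6,0,0,0.22],[-0.02,0,0,-10.6,0,0,0.22],[-0.02,0,0,-10.6,0,0,0.22],[-0.02,0,0,-10.6,0,0,0.22],[-0.02,0,0,-10.6,0,0,0.22],[-0.02,0,0,-10.6,0,0,0.22],[-0.02,0,0,-10.6,0,0,0.22],[0,0,0,0,0,0,0.22]]'|tail -2;python3 plan.py .496 .1615 .159 -95 1
python3 -m crank '[[0,0,0,0,0,0,1],[0,0,0,0,0,0,1],[-1,0,0,0,0,0,1],[-2.0,0,0,0,0,0,1],[-2,0,0,0,0,0,1],[0,0,0,10.5,0,0,1]]' | tail -2
for i in 1 2 3; do python3 -m crank '[[0.06,0,0,10.6,0,0,1],[0.06,0,0,10.6,0,0,1],[0.06,0,0,10.6,0,0,1],[0.06,0,0,10.6,0,0,1],[0.06,0,0,10.6,0,0,1],[0.06,0,0,10.6,0,0,1],[0.06,0,0,10.6,0,0,1],[0.06,0,0,10.6,0,0,1]]' >/dev/null; done; python3 plan.py .496 .1615 .210 -68 6
```

```text
ft_force: [-0.2, 0.1, 0.4]
opening: 0.219
q6 -164.6 pos [0.4967 0.1609 0.1596] yaw -96.1 F [-0.2  0.1  0.4] op 0.219 t 19.2
[0.06, -0.05, 0.07, -1.1, -0.53, -0.17]
ft_force: [0.8, 0.5, -0.1]
opening: 0.994
q6 104.8 pos [0.5017 0.1625 0.2187] yaw -5.4 F [-0.1  0.4 -0.6] op 0.999 t 22.95
[0.14, -0.1, 0.03, 10.43, -0.18, -0.24]
[0.14, -0.09, 0.04, 10.43, -0.18, -0.24]
[0.14, -0.08, 0.06, 10.43, -0.18, -0.24]
[0.14, -0.07, 0.07, 10.43, -0.18, -0.24]
[0.14, -0.05, 0.08, 10.43, -0.18, -0.24]
[0.15, -0.04, 0.09, 10.43, -0.18, -0.24]
```

```bash
python3 -m crank '[[0.2,-0.1,0,10.5,-0.2,-0.2,1],[0.2,-0.1,0.05,10.5,-0.2,-0.2,1],[0.2,-0.1,0.05,10.5,-0.2,-0.2,1],[0.2,-0.07,0.07,10.5,-0.2,-0.2,1],[0.2,-0.05,0.08,10.5,-0.2,-0.2,1],[0.2,0,0.1,10,-0.2,-0.2,1],[0,0,0,0,0,0,1]]'|tail -1;python3 plan.py .496 .1615 .161 -69 3
```

```text
opening: 0.998
q6 168.8 pos [0.4971 0.162  0.2119] yaw -69.5 F [-0.2 -0.  -0.3] op 0.998 t 23.82
[1.7, -0.01, 0.05, -0.16, -0.11, -0.09]
[1.7, -0.0, 0.05, -0.16, -0.11, -0.09]
[1.7, -0.0, 0.04, -0.16, -0.11, -0.09]
```

```bash
python3 -m crank '[[1.7,0,0.05,0,0,0,1],[1.7,0,0.05,0,0,0,1],[1.7,0,0.05,0,0,0,1],[0,0,0,0,0,0,0.6],[0,0,0,0,0,0,0.4],[0,0,0,0,0,0,0.22],[0,0,0,0,0,0,0.22],[0,0,0,0,0,0,0.22]]' 25 |tail -1;python3 plan.py .496 .1615 .161 -69 1; python3 -m crank '[[0,0,0,0,0,0,0],[0,0,0,0,0,0,0],[0,0,0,0,0,0,0]]' 40|tail -2;python3 plan.py .496 .1615 .161 -69 1;python3 - <<'E'
from h import *
b=imaging.read_camera("side")[190:310,220:350,::-1]
cv2.imwrite("pics/s5.png",cv2.resize(b,None,fx=4,fy=4,interpolation=cv2.INTER_CUBIC))
E
```

```text
opening: 0.224
q6 168.0 pos [0.4992 0.1619 0.1652] yaw -68.6 F [-0.7 -0.3  0.2] op 0.224 t 24.82
[0.42, -0.08, 0.31, 0.36, -0.79, -0.4]
ft_force: [0.3, -0.5, -0.1]
opening: 0.152
q6 168.0 pos [0.4992 0.162  0.1654] yaw -68.6 F [ 0.3 -0.5 -0.1] op 0.152 t 25.2
[0.43, -0.08, 0.33, 0.37, -0.81, -0.39]
```

View pics/s5.png

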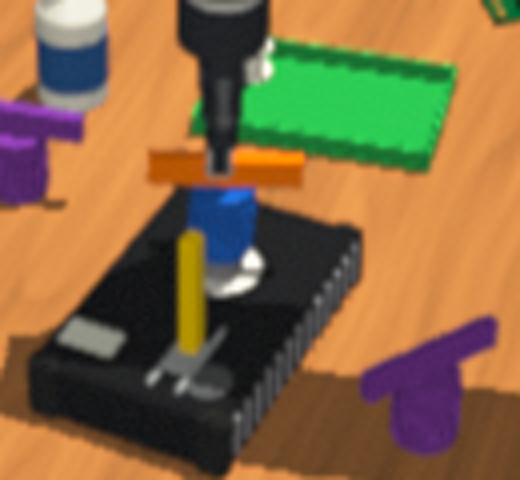

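The bar is held, but with only about 13 mm of overlap. The cap is still threaded (about 660°), so I'll loosen slightly, go deeper and regrip before the final turn.

```bash
python3 -m crank '[[0,0,0,0,0,0,0.24],[0.3,-0.05,0.2,0,-0.8,-0.4,0.24],[0.25,-0.04,0.15,0,0,0,0.24],[0,0,0,0,0,0,0.24],[0,0,0,0,0,0,0],[0,0,0,0,0,0,0],[0,0,0,0,0,0,0]]' 40 |tail -2;python3 plan.py .496 .1615 .161 -69 1; python3 -m crank '[[-0.03,0,0,-10.5,0,0,0],[-0.03,0,0,-10.5,0,0,0],[-0.03,0,0,-10.5,0,0,0]]' ;python3 plan.py .496 .1615 .161 -37 1
```

```text
ft_force: [-0.2, -0.0, 0.4]
opening: 0.15
q6 167.8 pos [0.4953 0.1614 0.1593] yaw -68.6 F [-0.2 -0.   0.4] op 0.15 t 26.12
[-0.17, 0.02, -0.07, 0.36, 0.08, 0.03]
time: 26.5
tool_pos: [0.4954, 0.161, 0.1602]
tool_rot: [[-0.001, 0.806, -0.592], [-0.001, -0.592, -0.806], [-1.0, -0.0, 0.001]]
ft_force: [0.1, -0.4, 0.2]
opening: 0.149
q6 135.5 pos [0.4954 0.161  0.1602] yaw -36.3 F [ 0.1 -0.4  0.2] op 0.149 t 26.5
[-0.08, 0.02, -0.08, 0.7, 0.09, 0.02]
```

```bash
python3 -m crank '[[-0.03,0,0,-10.5,0,0,0],[-0.03,0,0,-10.5,0,0,0],[-0.03,0,0,-10.5,0,0,0],[-0.03,0,0,-10.5,0,0,0]]' ;  python3 -m crank '[[-0.03,0,0,-10.5,0,0,0],[-0.03,0,0,-10.5,0,0,0],[-0.03,0,0,-10.5,0,0,0],[-0.03,0,0,-10.5,0,0,0]]';python3 plan.py .496 .1615 .166 -37 1
```

```text
time: 27.0
tool_pos: [0.4966, 0.1604, 0.1617]
tool_rot: [[0.001, 0.993, 0.116], [-0.002, 0.116, -0.993], [-1.0, 0.001, 0.003]]
ft_force: [-0.6, -0.1, 0.3]
opening: 0.148
time: 27.5
tool_pos: [0.498, 0.1607, 0.1644]
tool_rot: [[0.005, 0.647, 0.762], [-0.002, 0.762, -0.647], [-1.0, 0.002, 0.005]]
ft_force: [0.2, -0.0, 0.4]
opening: 0.148
q6 49.5 pos [0.498  0.1607 0.1644] yaw 49.7 F [ 0.2 -0.   0.4] op 0.148 t 27.5
[-0.16, -0.07, -0.2, 86.65, 0.14, -0.3]
```

```bash
python3 -m crank '[[-0.2,0,0,-10.5,0,0,0]]'|grep -v rot; python3 -m crank '[[-0.2,0,0,-10.5,0,0,0]]'|grep -v rot; python3 -m crank '[[-0.3,0,0,0,0,0,0],[-0.3,0,0,0,0,0,0]]'|grep -v rot
```

```text
time: 27.62
tool_pos: [0.4982, 0.1608, 0.1666]
ft_force: [0.4, 0.0, 0.9]
opening: 0.15
time: 27.75
tool_pos: [0.4984, 0.1609, 0.1689]
ft_force: [-0.3, 0.3, -0.5]
opening: 0.152
time: 28.0
tool_pos: [0.4984, 0.161, 0.1753]
ft_force: [0.6, 0.3, 0.7]
opening: 0.153
```

```bash
python3 -m crank '[[-0.8,0,0,0,0,0,0],[-0.9,0,0,0,0,0,0],[-0.9,0,0,0,0,0,0],[-0.9,0,0,0,0,0,0],[-0.9,0,0,0,0,0,0],[-0.9,0,0,0,0,0,0],[-0.9,0,0,0,0,0,0],[-0.5,0,0,0,0,0,0]]'|grep -v rot
python3 - <<'E'
from h import *
b=imaging.read_camera("side")[130:310,220:370,::-1]
cv2.imwrite("pics/s6.png",cv2.resize(b,None,fx=3,fy=3,interpolation=cv2.INTER_CUBIC))
E
python3 plan.py .474 -.182 .245 87 8
```

```text
time: 29.0
tool_pos: [0.4976, 0.1611, 0.247]
ft_force: [0.0, -0.3, -2.1]
opening: 0.15
q6 28.6 pos [0.4979 0.1611 0.2475] yaw 70.6 F [-0.2 -0.2 -0.7] op 0.15 t 29.05
[0.03, -4.15, 1.14, -2.04, 0.05, -0.0]
[0.03, -4.18, 0.99, -2.04, 0.05, -0.0]
[0.03, -4.22, 0.84, -2.04, 0.05, -0.0]
[0.03, -4.24, 0.69, -2.04, 0.05, -0.0]
[0.03, -4.27, 0.54, -2.04, 0.05, -0.0]
[0.03, -4.28, 0.39, -2.04, 0.05, -0.0]
[0.03, -4.29, 0.23, -2.04, 0.05, -0.0]
[0.03, -4.3, 0.08, -2.04, 0.05, -0.0]
```

View pics/s6.png

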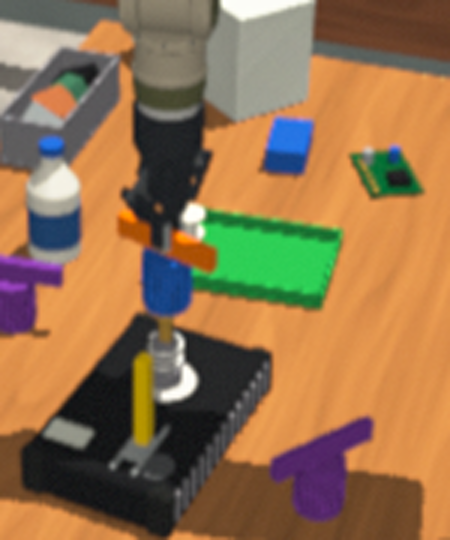

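The cap is held upright, clear of the neck, with the plunger showing below it. Next: carry it to the tray.

```bash
python3 -m crank '[[0,-1.5,0.4,0,0,0,0],[0,-3,0.8,0,0,0,0],[0,-4,1.1,0,0,0,0],[0,-4,1.1,0,0,0,0],[0,-4,1.1,0,0,0,0],[0,-4,1.1,0,0,0,0],[0,-4,1.1,0,0,0,0],[0,-4,1.1,0,0,0,0]]'|grep -v rot
python3 plan.py .474 -.182 .18 70 3
```

```text
time: 30.05
tool_pos: [0.4729, -0.1454, 0.2452]
ft_force: [0.2, -0.5, -1.2]
opening: 0.154
q6 -7.2 pos [ 0.4729 -0.1454  0.2452] yaw 70.9 F [ 0.2 -0.5 -1.2] op 0.154 t 30.05
[2.18, -1.14, 0.43, 0.28, 0.05, 0.03]
[2.18, -1.14, 0.44, 0.28, 0.05, 0.03]
[2.18, -1.14, 0.44, 0.28, 0.05, 0.03]
```

```bash
python3 -m crank '[[1,-1.1,0.4,0,0,0,0],[1.5,-1.1,0.4,0,0,0,0],[1.5,-0.8,0.3,0,0,0,0],[1.5,0,0,0,0,0,0],[1.5,0,0,0,0,0,0],[1.5,0,0,0,0,0,0],[1.5,0,0,0,0,0,0],[1.5,0,0,0,0,0,0]]'|grep -v rot
python3 plan.py .474 -.182 .095 70 3
```

```text
time: 31.05
tool_pos: [0.4702, -0.1772, 0.1197]
ft_force: [0.2, 0.0, -1.0]
opening: 0.155
q6 -10.8 pos [ 0.4702 -0.1772  0.1197] yaw 71.0 F [ 0.2  0.  -1. ] op 0.155 t 31.05
[0.82, -0.11, 0.17, 0.33, -0.08, -0.01]
[0.82, -0.11, 0.17, 0.33, -0.08, -0.01]
[0.82, -0.11, 0.17, 0.33, -0.08, -0.01]
```

```bash
python3 -m crank '[[0.8,-0.1,0.2,0,0,0,0],[0.8,-0.1,0.2,0,0,0,0],[0.7,0,0,0,0,0,0],[0.4,0,0,0,0,0,0],[0,0,0,0,0,0,0]]'|grep -v rot
for i in 1 2 3; do python3 -m crank '[[0.25,0,0,0,0,0,0],[0.1,0,0,0,0,0,0]]'|egrep 'pos|force'; done
python3 - <<'E'
from h import *
b=imaging.read_camera("side")[150:250,230:340,::-1]
cv2.imwrite("pics/s7.png",cv2.resize(b,None,fx=5,fy=5,interpolation=cv2.INTER_CUBIC))
E
```

```text
time: 31.68
tool_pos: [0.4726, -0.1785, 0.0891]
ft_force: [-0.2, -0.5, -1.0]
opening: 0.151
tool_pos: [0.4731, -0.1788, 0.0861]
ft_force: [-0.5, 0.4, -0.6]
tool_pos: [0.4732, -0.179, 0.0829]
ft_force: [-1.2, -0.1, 4.4]
tool_pos: [0.4741, -0.1795, 0.083]
ft_force: [-0.0, 0.4, 0.6]
```

View pics/s7.png

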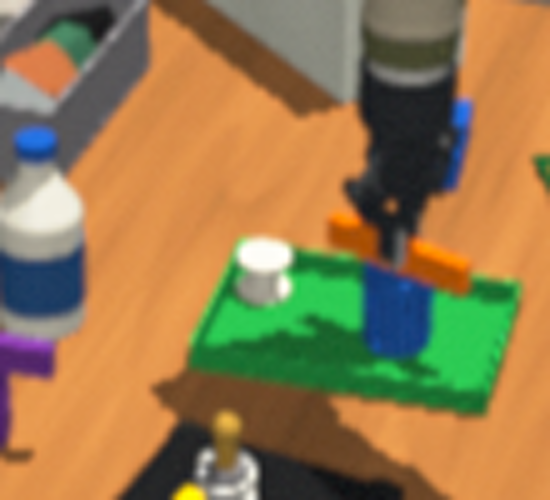

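The cap stands on the tray floor, clear of the spool. The contact force came at z≈0.083, as predicted. Next: press lightly, then release.

```bash
python3 -m crank '[[0.15,0,0,0,0,0,0],[0.1,0,0,0,0,0,0]]'|egrep 'pos|force'; python3 -m crank '[[0,0,0,0,0,0,0.2],[0,0,0,0,0,0,0.3],[0,0,0,0,0,0,0.6],[0,0,0,0,0,0,0.6],[0,0,0,0,0,0,0.6]]'|grep -v rot;  python3 -m crank '[[-1,0,0,0,0,0,0.6],[-2,0,0,0,0,0,0.6],[-3,0,0,0,0,0,0.6],[-4,0,0,0,0,0,0.6],[-4,0,0,0,0,0,0.6],[-4,0,0,0,0,0,0.6],[0,0,0,0,0,0,0.6],[0,0,0,0,0,0,0.6]]'|grep -v rot
python3 - <<'E'
from h import *
b=imaging.read_camera("side")[150:330,190:340,::-1]; a=imaging.read_camera("top")[150:330,190:440,::-1]
cv2.imwrite("pics/m8.png",cv2.resize(np.hstack([a,b]),None,fx=2,fy=2,interpolation=cv2.INTER_CUBIC))
E
```

```text
tool_pos: [0.4748, -0.1799, 0.0828]
ft_force: [-1.9, 1.7, 6.9]
time: 33.35
tool_pos: [0.4748, -0.1799, 0.0821]
ft_force: [-0.1, -0.6, -0.8]
opening: 0.602
time: 34.35
tool_pos: [0.4742, -0.1795, 0.2714]
ft_force: [0.3, 0.1, 0.6]
opening: 0.596
```

View pics/m8.png

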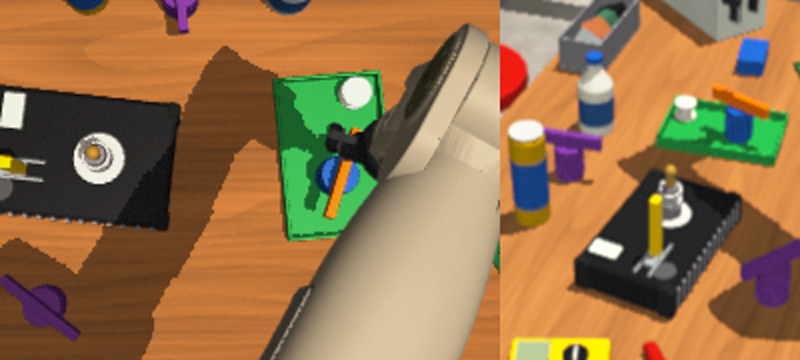

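The cap stands upright and released in the free part of the tray, the post is out, and the gripper is clear of everything. Handing in.

```bash
python3 -c "
from plant import workorder
print(workorder.hand_in())"
```

```text
the job is handed in; nothing more can be done
None
```

The battery well is open and the job is handed in, at about 34 s of the 72 s allowed. The hand-in reports no verdict, so the checks below are my own.

- **Locking post:** I pushed it with closed fingers until it stopped moving and the force rose to about 10 N. Pictures afterwards show it still out. I did not measure its joint value directly.
- **Cap:** I unscrewed it about two turns by its bar with loosely closed jaws, in two strokes. Then I gripped it at 40 N for the last part of the thread and lifted it off the neck. Wrist forces stayed low, under about 5 N while handling the cap and about 7 N when pressing it onto the tray.
- **Placing:** it touched the tray floor with the tool at about 83 mm, close to the 82 mm I had worked out. I then pressed lightly and released it.

The last pictures show the cap upright in the free part of the tray, the gripper about 19 cm above its release height, and the spool, can and bottle where they were. The board and battery pack were mostly out of the final crops, and the multimeter and screwdriver only partly in them. I did not measure the cap's tilt or exact position; I judged those by eye and from the tool pose.

One check failed: an automatic measurement of the bar angle from the top camera, because the arm hid most of the bar. I used the side view instead. My first grip before the final turn was also too shallow, so I redid it while the cap was still on its thread.

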